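Lock the medicine box: shut the lid and press the shackle home

TASK

Lock the medicine box: shut its lid, swing the lock's raised shackle round so that its free leg stands over the hole in the lid's tab, and press the shackle down through the tab into the lock until it clicks and stays down when you let go. Press only as hard as the lock needs: stop as soon as it has clicked, do not ram it against its stop, and leave the other things on the worktop where they are.

Things in the scene. Friction and masses are not known exactly. Their poses are not given: they have to be found in the camera images.
- medicine_box: white sheet-steel box, 120 deep x 190 wide x 80 high, fixed to the worktop. Origin: centre of its underside; +z up, -x out of its front, where the dull brass lock (26 x 64, top 78 above the worktop) is fixed; +y to the left seen from its front. The shut lid's top is at 94.5; its steel tab then lies level over the lock, 3 thick, top at 83.5.
- lid (a joint): lid angle in rad: 0 shut, grows as the front edge lifts; the hinge line runs along the box's y axis at box frame x = +60, z = 80 mm. A stiff hinge: the lid stays at any angle and moves with about 2 N at its front edge. Shut it before swinging the shackle over, which would block the tab.
- lid_edge (a point): point on the lid's outer (top) face in its front part, 100 mm from the hinge line, 50 mm to the +y side of the lid's middle, clear of tab and shackle: a good place to push the lid shut.
- lock_hole (a point): mouth of the lock's hole for the free leg, hole 12 wide, in the lock's top face, box frame (-79, -20, 78) mm. With the lid shut the tab's 14 mm hole lies right above it.
- shackle: U-shaped steel shackle, 10 mm round bar, leg axes 40 apart. It turns about and slides along its captive leg, which stands in the lock at box frame (-79, +20) mm; origin on that axis, level with the lock's top while raised; its -y axis points from captive to free leg. It starts swung out in front of the box; to lock, it must point along the box's -y. Turns with about 0.5 N, stays where left.
- shackle_bow (a point): top of the straight middle of the shackle's bow, midway between the legs; 158 mm above the worktop while raised.
- shackle_tip (a point): tapered lower end of the free leg, 69 below the bow's top, 89 mm up while raised. A spring (3 to 6 N) lifts the shackle. Pressed down, it rides over a sprung pawl (force climbs to 8 to 16 N), then clicks and the force drops; a solid stop follows 2 mm later, where over 30 N harms the lock. The click comes after 26 to 40 mm of travel, unlike in each lock, unseen. Not latched, it springs up again.
- glass: drinking glass, 80 across, 91 high, loose, beside the lock; origin at the centre of its underside
- tin: flat food tin, 86 across, 40 high, loose; origin at the centre of its underside
- jar: jar with a yellow lid, 66 across, 90 high, loose; origin at the centre of its underside
- onion: brown onion, 67 across, 78 high, loose; origin at the centre of its underside
- garlic: garlic bulb, 61 across, 59 high, loose; origin at the centre of its underside
- shaker: salt shaker, 44 across, 90 high, loose; origin at the centre of its underside

How it is judged:
By the outcome, as a careful person would: the job done as asked, in the order asked, and still so for the second after the job is handed in, with the robot touching nothing.
It also fails if it takes over 61 s, if anything falls off the work surface, if the arm or the gripper's body presses on something with over 40 N, if the wrist force passes 120 N, or if a joint passes its speed limit or range.

ROBOT

A 6-joint arm with a two-finger parallel gripper is mounted at the origin on a cart in front of the work surface, level with it; the furniture and walls round the work are solid. World frame = base frame: x ahead of the robot, y to its left, z up, the work surface at z = 0. Lengths are in m, angles in rad, forces in N, time in s.
With the tool pointing down it reaches from about 0.225 to 0.875 m from the base axis. Payload 3.4 kg.
Tool frame: the origin (TCP) lies between the finger pads; the fingertips stand 25 mm ahead of it and the grasp point (between the pads) lies 6 mm ahead of it; z points along the fingers, y is the line along which they close (so a half turn about z gives the same grasp; the last joint's range is limited). The gripper opens to 85 mm and grips with 20 to 120 N. Pads are 22 mm wide; open, the fingers measure 114 mm over their backs; the gripper's body (76 mm by 85 mm) begins 54 mm behind the grasp point. The pads swing forward as they close: fully open they stand 13 mm farther back than shut.
Start: joints at [1.025, 0.276, 1.505, -0, 1.361, -0.121], TCP at [0.237, 0.524, 0.256] pointing down, gripper open.
Joint ranges: [-2.89, 2.89], [-0.75, 2.08], [0.22, 2.7], [-1.18, 4.32], [0.11, 2.71], [-2.7, 2.7]. Speed limits (rad/s): [2.57, 2.57, 3.14, 3.14, 3.14, 3.14].

INTERFACE

Orientations are given as a unit quaternion [w, x, y, z].
In Python, from rig import manip, cams, ticket gives the robot as it stands.
- The arm moves only by the tool step_arm, never from a script. Its argument "increments" is a list of rows, each an object with "dp": the shift along the world's x, y, z each as a share of 0.2 m, from -1 to 1, a list of three; "yaw": the turn about the world's z as a share of 0.15 rad, from -1 to 1; "grip": the opening, from 0 (shut) to 1 (fully open). In form: [{"dp": [tx, ty, tz], "yaw": yaw, "grip": grip}, ...]. A call has 1 to 5 rows; each row shifts and turns the commanded pose from where the row before left it; what a row does not reach is not made up. A row lasts 1/8 s, in which the tool goes at most 62.5 mm and 10.7 degrees, less where a joint would pass 70% of its speed; a pose out of reach is approached as far as the arm can. A call with a number of a shift or a turn outside -1 to 1 is refused whole. A call with a gripper value outside its range is refused whole. The fingers move at their own pace and stop on an object; "squeeze" is the grip in N (left out, the last holds). Time passes only in rows, so rows that do not move let the fingers close. It gives the time, the measured TCP pose, the force, the opening and the grip force at its end, in the units of the state.
- manip.get_state(): the state, without advancing time (a new reading comes with each control period).
- cams.get_image(name): name is "scene" or "top" or "wrist"; returns the picture (420x560x3 uint8, blue, green, red); there is no depth.
- cams.get_calibration(name): a dict with "fx", "fy", "cx", "cy" (pixels), "extrinsics" (4x4, takes a point from camera to world coordinates). Camera axes: x right, y up, looking along -z (the intrinsics and any distortion apply to the point x, -y, -z); pixel columns grow to the right and rows downward; lengths in m; the calibration is good to about 2 mm. A picture is of the moment at which its call begins: read the wrist's pose just before it. get_calibration takes no time and is no camera call; for the wrist camera it gives the pose at the moment of the call.
- ticket.sign_off(): hands the job in; it is judged then, once.
The state is a dict: "clock": time; "qpos": joint angles; "qd": joint speeds; "effort": joint torques, N m; "position": TCP position; "ee_rot": TCP orientation; "contact_force": force on the tool from outside, world axes, zero at the start; "moment": the same for the moment, N m; "width": finger opening in m; "gripper_force": force on a finger pad.
Only numpy, scipy, OpenCV 4.12 (cv2) and the standard library are available. Lean on these libraries where they do the work, as an engineer would, in place of code of your own. Each camera call takes 0.05 s, during which the arm holds its last target. There are 200 camera calls.

## Working session

There is one attempt and no reset: what is moved stays moved. The work goes in short steps, Python scripts to look and compute and a tool call to move; the robot and the scene stay as the last step left them, time stands still between calls to the robot, and variables do not carry over. Pictures are saved under pics/ and viewed, at most 10 in all, crops included, and the job is handed in when it is done.

Besides the shell and the picture viewer there is one more tool, called by a JSON object that holds its "api" and its "payload", one argument or row to a line. step_arm: Moves the arm, as the interface text tells. Shift numbers are shares of 0.2 m and turn numbers shares of 0.15 rad, none past 1 either way. Its arguments: {"type":"object","properties":{"increments":{"type":"array"},"squeeze":{"type":"number"}},"required":["increments"]}

```bash
mkdir -p pics; cat > h.py <<'E'
import numpy as np, cv2
from rig import manip, cams, ticket
def snap(n,f):
    c=cams.get_calibration(n); im=cams.get_image(n); cv2.imwrite('pics/'+f,im); return c,im
def px(c,p):
    E=np.array(c['extrinsics']); q=np.linalg.inv(E)@np.append(p,1)
    return np.array([c['cx']+c['fx']*q[0]/-q[2], c['cy']+c['fy']*-q[1]/-q[2]])
def ray(c,u,v,z):
    E=np.array(c['extrinsics']); d=E[:3,:3]@np.array([(u-c['cx'])/c['fx'],-(v-c['cy'])/c['fy'],-1])
    o=E[:3,3]; return o+d*(z-o[2])/d[2]
E
python3 - <<'E'
from h import *
import json
for n in('scene','top'):
    c,im=snap(n,n+'0.png'); print(n,{k:np.round(np.array(v),3).tolist() for k,v in c.items()})
s=manip.get_state(); print(s)
E
```

```text
scene {'fx': 479.661, 'fy': 479.661, 'cx': 279.107, 'cy': 206.012, 'extrinsics': [[0.41, 0.793, -0.45, -0.053], [-0.912, 0.356, -0.203, -0.333], [-0.001, 0.494, 0.87, 1.232], [0.0, 0.0, 0.0, 1.0]]}
top {'fx': 471.115, 'fy': 471.115, 'cx': 276.659, 'cy': 209.241, 'extrinsics': [[-0.055, 0.978, -0.202, 0.298], [-0.998, -0.055, 0.009, -0.089], [-0.003, 0.202, 0.979, 1.231], [0.0, 0.0, 0.0, 1.0]]}
{'clock': 0.1, 'qpos': array([ 1.02500833e+00,  2.76539969e-01,  1.50596509e+00,  1.66428617e-07,
        1.36072438e+00, -1.20993962e-01]), 'qd': array([-0.00028862, -0.00255356, -0.00495061, -0.0001366 , -0.00037763,
       -0.00113415]), 'effort': array([ 9.05410179e-04, -4.17699659e+01, -2.46405226e+01, -4.84642419e-05,
        5.85269750e-03, -8.68636278e-06]), 'position': array([0.2367604 , 0.52353662, 0.25553802]), 'ee_rot': array([-2.67895272e-04,  2.10803601e-01,  9.77528093e-01, -7.73303952e-04]), 'contact_force': array([-0.21837751, -0.62404244,  0.61164532]), 'moment': array([-0.01427924, -0.02299638, -0.02842751]), 'gripper_force': 0.0, 'width': 0.08535859580766297}
```

View pics/scene0.png

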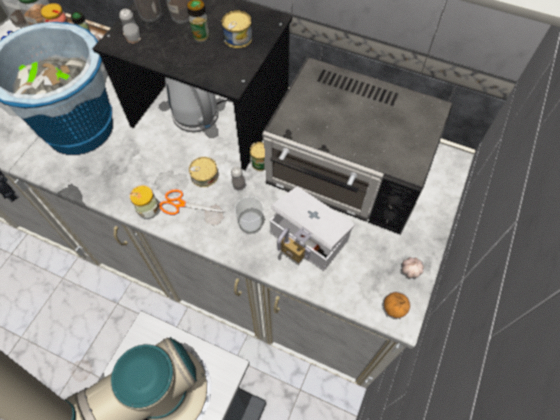

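View pics/top0.png

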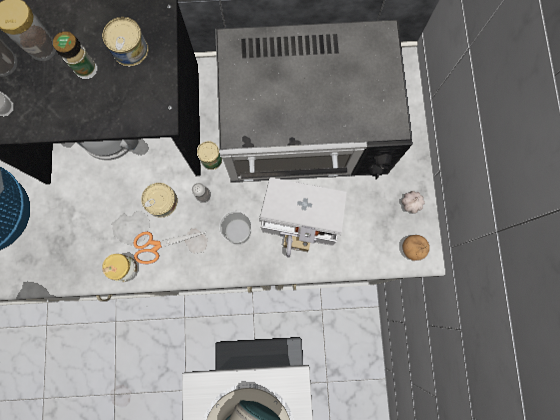

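The scene picture shows the box at about (312,228) with its lid partly open, the lock at (292,250), and the glass at (250,216). In the top picture the box is at (303,212), the lock at (297,243), and the oven is right behind it. I'll enlarge both.

```bash
python3 - <<'E'
import cv2,numpy as np
a=cv2.imread('pics/top0.png')[170:265,215:355]; b=cv2.imread('pics/scene0.png')[175:275,230:370]
A=cv2.resize(a,None,fx=5.5,fy=5.5,interpolation=cv2.INTER_CUBIC);B=cv2.resize(b,None,fx=5.5,fy=5.5,interpolation=cv2.INTER_CUBIC)
cv2.imwrite('pics/a.png',A);cv2.imwrite('pics/b.png',B)
E
```

```text
(no output)
```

View pics/a.png

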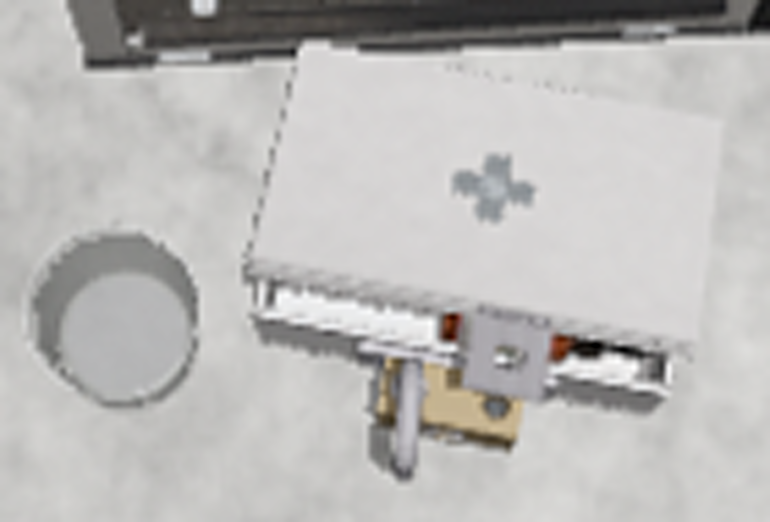

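View pics/b.png

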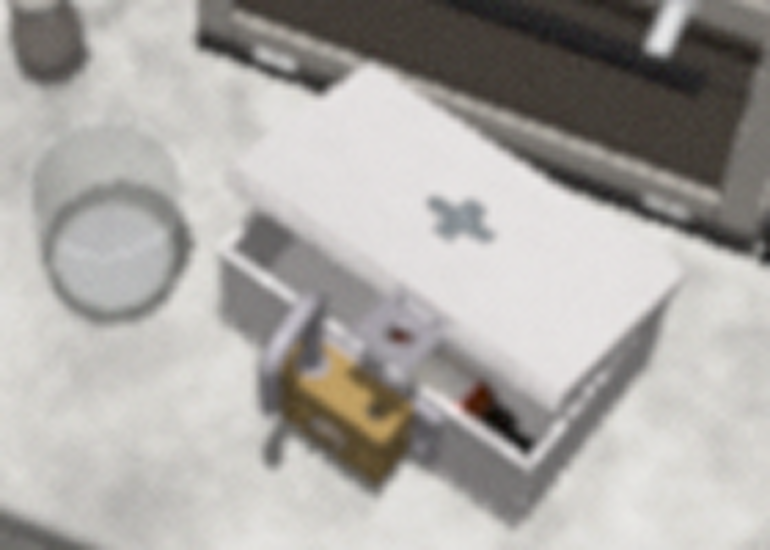

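The enlargements show the lid open some 0.3 rad, the tab's hole at A(508,355), the lock hole at A(497,405) and B(382,408), and the shackle's bow pointing out at A(405,360 to 470). Now I'll fit the poses.

```bash
cat > fit.py <<'E'
from h import *
from scipy.optimize import least_squares
ct,cs=cams.get_calibration('top'),cams.get_calibration('scene')
A=lambda u,v:(ct,np.array([215+u/5.5,170+v/5.5])-.4)
B=lambda u,v:(cs,np.array([230+u/5.5,175+v/5.5])-.4)
R=lambda t:np.array([[np.cos(t),-np.sin(t)],[np.sin(t),np.cos(t)]])
def W(p,b):
    q=R(p[2])@np.array(b[:2]);return np.array([p[0]+q[0],p[1]+q[1],b[2]])
def lid(a,d,y,h): # d from hinge, h above lid plane
    return (.06-d*np.cos(a)-h*np.sin(a)*-1, y, .08+d*np.sin(a)+h*np.cos(a))
obs=[]
for m,b in [(A(497,405),(-.079,-.02,.078)),(B(382,408),(-.079,-.02,.078)),(A(252,315),(-.06,.095,.08)),(A(668,385),(-.06,-.095,.08)),(B(222,247),(-.06,.095,.08)),(B(530,468),(-.06,-.095,.08))]: obs.append((m,lambda p,b=b:W(p,b)))
for m,d,y in [(A(247,265),.121,.096),(A(690,345),.121,-.096),(A(300,44),0,.096),(A(722,118),0,-.096),(B(232,170),.121,.096),(B(558,400),.121,-.096),(B(370,65),0,.096),(B(685,270),0,-.096)]:
    obs.append((m,lambda p,d=d,y=y:W(p,lid(p[3],d,y,.0145))))
f=lambda p:np.concatenate([px(m[0],g(p))-m[1] for m,g in obs])
r=least_squares(f,[.45,-.15,-.1,.3],loss='soft_l1');p=r.x
print('box x y yaw lid',p.round(4));print(f(p).reshape(-1,2).round(1).tolist())
sh=[(A(405,362),0.),(A(402,470),.045)]
g=lambda q:np.concatenate([px(m[0],W(p,(-.079-l*np.cos(q[0]),.02-l*np.sin(q[0]),.156)))-m[1] for m,l in sh])
s=least_squares(g,[0.]);print('shackle dir from -x toward -y',s.x,g(s.x).round(1))
for n,b in dict(hole=(-.079,-.02,.078),cap=(-.079,.02,.158),lidedge=lid(p[3],.1,.05,.0145),lidshut=lid(0,.1,.05,.0145),bow=(-.079,0,.158)).items():print(n,W(p,b).round(4))
q=s.x[0];print('bow now',W(p,(-.079-.02*np.cos(q),.02-.02*np.sin(q),.158)).round(4),'tip',W(p,(-.079-.04*np.cos(q),.02-.04*np.sin(q),.089)).round(4))
print('glass',ray(ct,*A(128,340)[1],0.0),ray(ct,*A(113,320)[1],0.091))
E
python3 fit.py
```

```text
box x y yaw lid [ 0.5286 -0.1636 -0.2428  0.3675]
[[-0.2, -0.5], [-0.4, 0.1], [0.0, -0.3], [0.2, 1.2], [-0.9, 0.2], [0.2, -0.1], [0.6, -0.3], [0.4, 0.1], [0.4, -0.5], [-0.5, -0.1], [-0.5, 0.6], [0.2, -0.1], [-0.2, -0.3], [-0.1, 0.0]]
shackle dir from -x toward -y [0.08801933] [ 1.4 -0.3  0.1 -0.5]
hole [ 0.4471 -0.164   0.078 ]
cap [ 0.4567 -0.1252  0.158 ]
lidedge [ 0.5133 -0.1083  0.1295]
lidshut [ 0.5018 -0.1054  0.0945]
bow [ 0.4519 -0.1446  0.158 ]
bow now [ 0.4369 -0.1221  0.158 ] tip [ 0.4172 -0.119   0.089 ]
glass [0.49716618 0.00547678 0.        ] [0.49180947 0.00479696 0.091     ]
```

{"api": "step_arm", "payload": {
  "increments": [
    {"dp":[0.115,-0.259,0],"yaw":-1,"grip":0},
    {"dp":[0.115,-0.259,0],"yaw":-1,"grip":0},
    {"dp":[0.115,-0.259,0],"yaw":-1,"grip":0},
    {"dp":[0.115,-0.259,0],"yaw":-1,"grip":0},
    {"dp":[0.115,-0.259,0],"yaw":-1,"grip":0}
  ],
  "squeeze": 20
}}

```text
clock: 0.72
position: [0.3522, 0.2632, 0.2561]
ee_rot: [0.0, 0.556, 0.831, -0.0]
contact_force: [0.4, 0.6, 1.3]
width: 0.0003
gripper_force: 0.0
```

{"api": "step_arm", "payload": {
  "increments": [
    {"dp":[0.115,-0.259,0],"yaw":-1,"grip":0},
    {"dp":[0.115,-0.259,0],"yaw":-1,"grip":0},
    {"dp":[0.115,-0.259,0],"yaw":-1,"grip":0},
    {"dp":[0.115,-0.259,0],"yaw":-1,"grip":0},
    {"dp":[0.115,-0.259,0],"yaw":-1,"grip":0}
  ]
}}

```text
clock: 1.35
position: [0.4673, 0.0042, 0.2561]
ee_rot: [-0.0, 0.822, 0.569, 0.0]
contact_force: [1.1, 1.5, 0.3]
width: -0.0001
gripper_force: 0.0
```

{"api": "step_arm", "payload": {
  "increments": [
    {"dp":[0.115,-0.259,0],"yaw":-1,"grip":0},
    {"dp":[0.115,-0.259,0],"yaw":-1,"grip":0},
    {"dp":[0,0,-0.1],"yaw":-1,"grip":0},
    {"dp":[0,0,-0.1],"yaw":-1,"grip":0},
    {"dp":[0,0,-0.1],"yaw":-1,"grip":0}
  ]
}}

```text
clock: 1.98
position: [0.5127, -0.0979, 0.1952]
ee_rot: [-0.0, 0.974, 0.229, -0.0]
contact_force: [-0.5, 0.1, 0.6]
width: -0.0003
gripper_force: 0.0
```

```bash
python3 -c "
from h import *
s=manip.get_state();print(s['qpos'].round(3),s['position'],s['contact_force'])"
```

```text
[-0.322  0.24   1.714 -0.     1.188  0.788] [ 0.51269831 -0.09793591  0.19521652] [-0.48588091  0.09225607  0.57038206]
```

{"api": "step_arm", "payload": {
  "increments": [
    {"dp":[0,0,-0.06],"yaw":-1,"grip":0},
    {"dp":[0,0,-0.06],"yaw":-1,"grip":0},
    {"dp":[0,0,-0.06],"yaw":0,"grip":0},
    {"dp":[0,0,-0.06],"yaw":0,"grip":0},
    {"dp":[0,0,-0.06],"yaw":0,"grip":0}
  ]
}}

```text
clock: 2.6
position: [0.5129, -0.0976, 0.1357]
ee_rot: [0.0, 0.996, 0.084, -0.0]
contact_force: [-0.6, 0.1, 1.5]
width: 0.0002
gripper_force: 0.6
```

{"api": "step_arm", "payload": {
  "increments": [
    {"dp":[0,0,-0.03],"yaw":0,"grip":0},
    {"dp":[0,0,-0.025],"yaw":0,"grip":0}
  ]
}}

```text
clock: 2.85
position: [0.5129, -0.0976, 0.1249]
ee_rot: [-0.0, 0.997, 0.083, -0.0]
contact_force: [-0.7, 0.3, 1.7]
width: 0.0002
gripper_force: 0.5
```

{"api": "step_arm", "payload": {
  "increments": [
    {"dp":[0,0,-0.01],"yaw":0,"grip":0},
    {"dp":[0,0,-0.01],"yaw":0,"grip":0}
  ]
}}

```text
clock: 3.1
position: [0.5132, -0.0977, 0.1214]
ee_rot: [0.0, 0.997, 0.083, 0.0]
contact_force: [-0.1, 0.8, 0.6]
width: -0.0002
gripper_force: 0.5
```

{"api": "step_arm", "payload": {
  "increments": [
    {"dp":[0,0,-0.005],"yaw":0,"grip":0},
    {"dp":[0,0,-0.005],"yaw":0,"grip":0}
  ]
}}

```text
clock: 3.35
position: [0.5131, -0.0977, 0.1194]
ee_rot: [0.0, 0.997, 0.083, 0.0]
contact_force: [-0.9, 0.1, 6.1]
width: -0.0004
gripper_force: 3.0
```

{"api": "step_arm", "payload": {
  "increments": [
    {"dp":[0,0,-0.005],"yaw":0,"grip":0},
    {"dp":[0,0,0],"yaw":0,"grip":0}
  ]
}}

```text
clock: 3.6
position: [0.5131, -0.0977, 0.1194]
ee_rot: [0.0, 0.997, 0.083, 0.0]
contact_force: [-1.9, 0.5, 7.6]
width: -0.0002
gripper_force: 3.8
```

{"api": "step_arm", "payload": {
  "increments": [
    {"dp":[0,0,0.2],"yaw":0,"grip":0},
    {"dp":[0,0,0.2],"yaw":-0.54,"grip":0.35},
    {"dp":[-0.1,-0.03,0.2],"yaw":-0.8,"grip":0.35},
    {"dp":[-0.14,-0.045,0.1],"yaw":-0.8,"grip":0.35},
    {"dp":[-0.14,-0.045,0],"yaw":0,"grip":0.35}
  ]
}}

```text
clock: 4.22
position: [0.4376, -0.1224, 0.2604]
ee_rot: [0.001, 0.997, -0.077, 0.002]
contact_force: [-0.2, -0.2, -0.1]
width: 0.0303
gripper_force: 0.0
```

```bash
cat > w.py <<'E'
import sys
from h import *
from fit import W
P=[.5286,-.1636,-.2428]
c,im=snap('wrist',sys.argv[1]); ct,ti=snap('top','t_'+sys.argv[1])
s=manip.get_state();print(s['position'].round(4),s['ee_rot'].round(4),s['width'],s['clock'])
for n,b in dict(hole=(-.079,-.02,.078),tabhole=(-.079,-.02,.0835),cap=(-.079,.02,.158),lockF=(-.092,.032,.078),lockR=(-.092,-.032,.078),cornL=(-.061,.096,.0945),cornR=(-.061,-.096,.0945)).items():print(n,px(c,W(P,b)).round(1))
t=cv2.resize(ti[170:265,215:355],(560,380),interpolation=cv2.INTER_CUBIC)
w=cv2.resize(im,(400,300));o=np.hstack([im[:, :420] if 0 else cv2.resize(im,(507,380)),cv2.resize(t[:, :440],(290,251))[:,:].copy() if 0 else cv2.resize(ti[185:255,265:325],(293,380),interpolation=cv2.INTER_CUBIC)])
cv2.imwrite('pics/v_'+sys.argv[1],o)
E
sed -i 's/^obs=\[\]/if __name__!="__main__": raise_=1\nobs=[]/' fit.py; python3 - <<'E'
s=open('fit.py').read().replace('if __name__!="__main__": raise_=1\n','')
i=s.index('obs=[]');open('fit.py','w').write(s[:i]+'if __name__=="__main__":\n'+''.join(' '+l+'\n' for l in s[i:].splitlines()))
E
python3 w.py 1.png
```

```text
[ 0.4349 -0.122   0.2589] [ 4.00e-04  9.97e-01 -7.78e-02 -0.00e+00] 0.029749640488205536 4.325
hole [329.8 176. ]
tabhole [330.6 177.4]
cap [282.6 198.2]
lockF [267.5 185.6]
lockR [341.7 191.9]
cornL [187.8 145.3]
cornR [430.  166.6]
```

View pics/v_1.png

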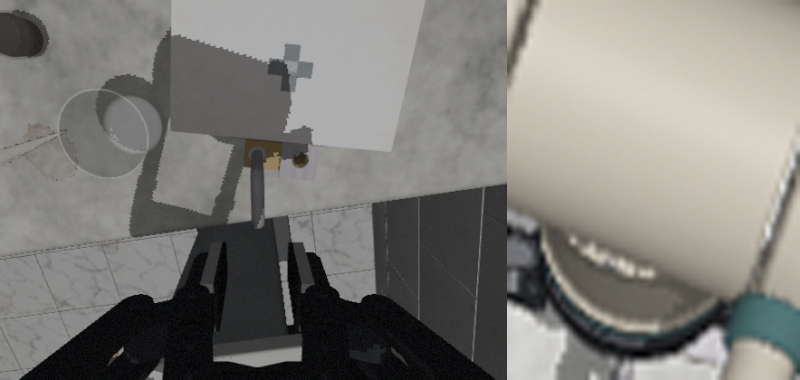

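The wrist view shows the lid shut, the tab's hole at (301,160) over the lock hole, as the fit predicts to about 1.5 mm, and the shackle's bow lying from (256,155) to (258,228) between the fingers. Next I lower to cage the bow.

{"api": "step_arm", "payload": {
  "increments": [
    {"dp":[0,-0.007,-0.1],"yaw":0,"grip":0.35},
    {"dp":[0,0,-0.1],"yaw":0,"grip":0.35},
    {"dp":[0,0,-0.1],"yaw":0,"grip":0.35},
    {"dp":[0,0,-0.1],"yaw":0,"grip":0.35},
    {"dp":[0,0,-0.1],"yaw":0,"grip":0.35}
  ]
}}

```text
clock: 4.95
position: [0.438, -0.123, 0.1574]
ee_rot: [-0.0, 0.997, -0.077, 0.001]
contact_force: [0.7, -0.5, -0.6]
width: 0.0302
gripper_force: 0.0
```

{"api": "step_arm", "payload": {
  "increments": [
    {"dp":[0,0,-0.02],"yaw":0,"grip":0.17},
    {"dp":[0,0,0],"yaw":0,"grip":0.17},
    {"dp":[0,0,0],"yaw":0,"grip":0.17}
  ]
}}

```text
clock: 5.32
position: [0.4378, -0.1233, 0.155]
ee_rot: [0.0, 0.997, -0.077, 0.001]
contact_force: [-0.1, 0.4, 0.5]
width: 0.0146
gripper_force: 0.0
```

{"api": "step_arm", "payload": {
  "increments": [
    {"dp":[-0.0012,-0.014,0],"yaw":0.99,"grip":0.17},
    {"dp":[0.001,-0.014,0],"yaw":0.99,"grip":0.17},
    {"dp":[0.003,-0.014,0],"yaw":0.99,"grip":0.17},
    {"dp":[0.005,-0.013,0],"yaw":0.99,"grip":0.17},
    {"dp":[0.007,-0.012,0],"yaw":0.99,"grip":0.17}
  ]
}}

```text
clock: 5.95
position: [0.4405, -0.1365, 0.1551]
ee_rot: [0.0, 0.956, 0.292, 0.001]
contact_force: [0.3, 1.4, 0.2]
width: 0.0148
gripper_force: 0.4
```

{"api": "step_arm", "payload": {
  "increments": [
    {"dp":[0.0085,-0.011,0],"yaw":0.99,"grip":0.17},
    {"dp":[0.01,-0.01,0],"yaw":0.99,"grip":0.17},
    {"dp":[0.0115,-0.008,0],"yaw":0.99,"grip":0.17},
    {"dp":[0.0125,-0.006,0],"yaw":0.99,"grip":0.17},
    {"dp":[0.0135,-0.0045,0],"yaw":0.99,"grip":0.17}
  ]
}}

```text
clock: 6.58
position: [0.4515, -0.1443, 0.1551]
ee_rot: [0.0, 0.785, 0.619, 0.0]
contact_force: [-1.5, 1.5, 1.0]
width: 0.0147
gripper_force: 0.4
```

{"api": "step_arm", "payload": {
  "increments": [
    {"dp":[0,0,0],"yaw":0,"grip":0.17}
  ]
}}

```text
clock: 6.7
position: [0.4517, -0.1445, 0.155]
ee_rot: [0.001, 0.787, 0.617, 0.0]
contact_force: [-0.1, -0.7, 0.0]
width: 0.0144
gripper_force: 0.0
```

{"api": "step_arm", "payload": {
  "increments": [
    {"dp":[0,0,0],"yaw":0,"grip":0.1},
    {"dp":[0,0,0],"yaw":0,"grip":0.1},
    {"dp":[0,0,0],"yaw":0,"grip":0.1}
  ],
  "squeeze": 20
}}

```text
clock: 7.08
position: [0.4516, -0.1447, 0.1548]
ee_rot: [0.001, 0.787, 0.617, 0.0]
contact_force: [0.6, -0.3, 1.7]
width: 0.0088
gripper_force: 19.6
```

{"api": "step_arm", "payload": {
  "increments": [
    {"dp":[0,0,0],"yaw":0,"grip":0.3},
    {"dp":[0,0,0],"yaw":0,"grip":0.3},
    {"dp":[0,0,0.2],"yaw":0,"grip":0.3},
    {"dp":[0,0,0.2],"yaw":0,"grip":0},
    {"dp":[-0.1,0.1,0.1],"yaw":0,"grip":0}
  ]
}}

```text
clock: 7.7
position: [0.4329, -0.1255, 0.2562]
ee_rot: [0.002, 0.787, 0.617, 0.001]
contact_force: [-0.3, -0.2, -0.2]
width: -0.0002
gripper_force: 0.0
```

```bash
python3 w.py 2.png; python3 - <<'E'
import cv2
a=cv2.imread('pics/2.png');cv2.imwrite('pics/c2.png',cv2.resize(a[60:260,180:440],None,fx=3,fy=3,interpolation=cv2.INTER_CUBIC))
from h import *
from fit import W
P=[.5286,-.1636,-.2428];c=cams.get_calibration('wrist')
for b in [(-.079,.02,.153),(-.079,-.02,.153),(-.079,-.02,.089),(-.079,-.02,.0835),(-.079,.02,.0835)]: print(b,((px(c,W(P,b))-[180,60])*3).round())
E
```

```text
[ 0.4304 -0.1233  0.2563] [0.0009 0.7864 0.6177 0.0008] -0.00015025390349149767 7.8
hole [307.9 229.7]
tabhole [308.3 232. ]
cap [318.  217.2]
lockF [293.7 171.6]
lockR [293.  242.2]
cornL [337.5  90.6]
cornR [327.1 314.6]
(-0.079, 0.02, 0.153) [426. 471.]
(-0.079, -0.02, 0.153) [419. 636.]
(-0.079, -0.02, 0.089) [397. 529.]
(-0.079, -0.02, 0.0835) [396. 522.]
(-0.079, 0.02, 0.0835) [400. 388.]
```

View pics/c2.png

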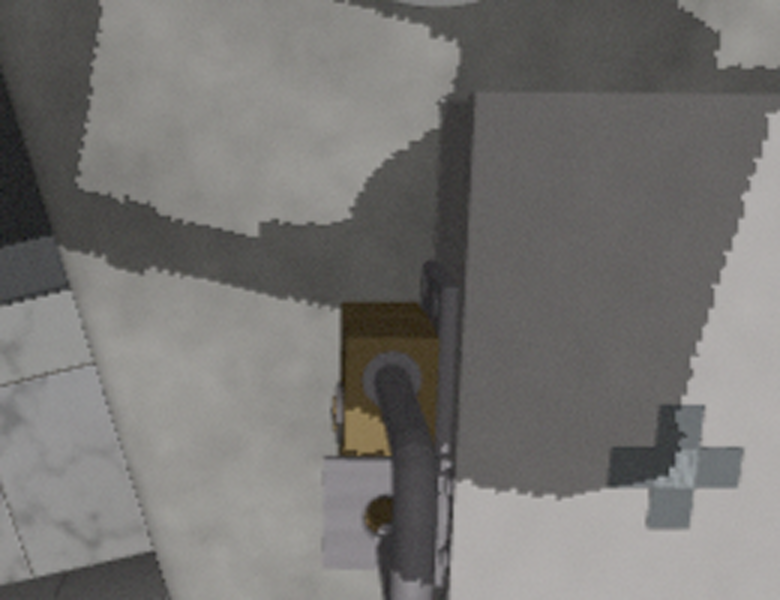

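The crop shows the tab hole at (386,516), matching the projection. The bow's free end and leg sit about 4 to 6 px (some 1.5 mm) too far toward the box, so I'll regrip farther out and centre it.

{"api": "step_arm", "payload": {
  "increments": [
    {"dp":[0.0885,-0.128,0],"yaw":0,"grip":0.3},
    {"dp":[0,0,-0.1],"yaw":0,"grip":0.3},
    {"dp":[0,0,-0.15],"yaw":0,"grip":0.3},
    {"dp":[0,0,-0.15],"yaw":0,"grip":0.3},
    {"dp":[0,0,-0.1],"yaw":0,"grip":0.3}
  ]
}}

```text
clock: 8.43
position: [0.448, -0.1498, 0.1518]
ee_rot: [-0.001, 0.787, 0.617, -0.001]
contact_force: [0.1, 0.6, -0.1]
width: 0.0256
gripper_force: 0.0
```

{"api": "step_arm", "payload": {
  "increments": [
    {"dp":[0,0,0],"yaw":0,"grip":0.3}
  ]
}}

```text
clock: 8.55
position: [0.4475, -0.1495, 0.152]
ee_rot: [-0.002, 0.787, 0.617, -0.001]
contact_force: [0.2, -0.2, -0.1]
width: 0.0255
gripper_force: 0.0
```

{"api": "step_arm", "payload": {
  "increments": [
    {"dp":[0,0,0],"yaw":0,"grip":0.1},
    {"dp":[0,0,0],"yaw":0,"grip":0.1},
    {"dp":[0,0,0],"yaw":0,"grip":0.1},
    {"dp":[0,0,0],"yaw":0,"grip":0.1}
  ]
}}

```text
clock: 9.05
position: [0.4494, -0.1501, 0.1546]
ee_rot: [0.001, 0.787, 0.617, 0.0]
contact_force: [3.6, -0.4, -5.8]
width: 0.0091
gripper_force: 19.5
```

{"api": "step_arm", "payload": {
  "increments": [
    {"dp":[0,0,0],"yaw":0,"grip":0.3},
    {"dp":[0,0,0],"yaw":0,"grip":0.3},
    {"dp":[0,0,0.15],"yaw":0,"grip":0.3},
    {"dp":[0,0,0.2],"yaw":0,"grip":0},
    {"dp":[-0.12,0.12,0.1],"yaw":0,"grip":0}
  ]
}}

```text
clock: 9.68
position: [0.4268, -0.1274, 0.2468]
ee_rot: [0.002, 0.787, 0.617, 0.001]
contact_force: [0.4, -0.2, -0.7]
width: -0.0003
gripper_force: 0.0
```

{"api": "step_arm", "payload": {
  "increments": [
    {"dp":[-0.1,0.0,0],"yaw":0,"grip":0},
    {"dp":[0,0,0],"yaw":0,"grip":0}
  ]
}}

```text
clock: 9.93
position: [0.4032, -0.1259, 0.244]
ee_rot: [-0.0, 0.787, 0.617, -0.0]
contact_force: [-0.2, 0.1, 0.1]
width: -0.0
gripper_force: 0.0
```

```bash
python3 - <<'E'
from h import *
from fit import W
P=[.5286,-.1636,-.2428];c,a=snap('wrist','3.png');s=manip.get_state();print(s['position'])
L=[(px(c,W(P,b))) for b in [(-.079,.02,.153),(-.079,-.02,.153),(-.079,-.02,.089),(-.079,-.02,.0835),(-.079,.02,.0835)]]
m=(L[1]+L[3])/2; o=np.maximum((m-[100,75]).astype(int),0); print(o)
cv2.imwrite('pics/c3.png',cv2.resize(a[o[1]:o[1]+150,o[0]:o[0]+200],None,fx=4,fy=4,interpolation=cv2.INTER_CUBIC))
print([((p-o)*4).round().tolist() for p in L])
E
```

```text
[ 0.40417276 -0.12623695  0.24381344]
[253 173]
[[458.0, 147.0], [439.0, 383.0], [373.0, 235.0], [369.0, 225.0], [380.0, 36.0]]
```

View pics/c3.png

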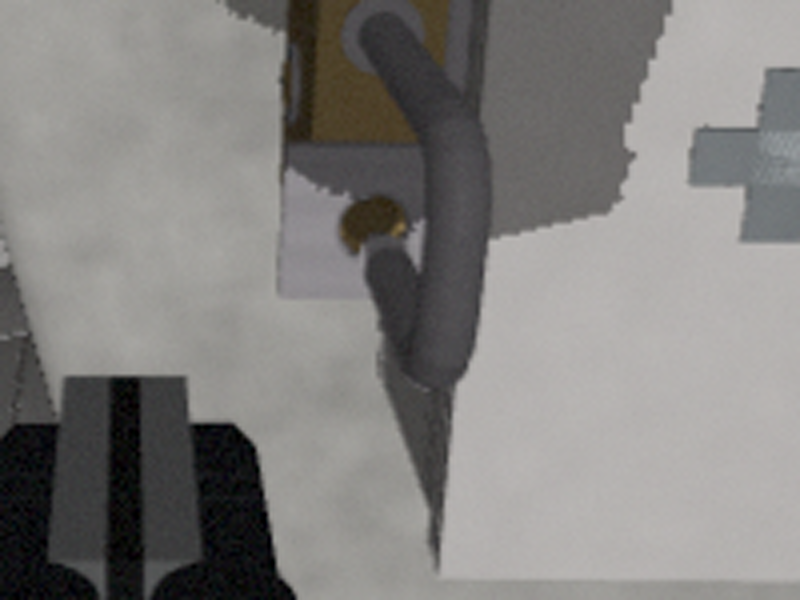

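The picture shows the tab hole at (374,226), with the tip of the leg just above it, centred at about (386,248). The bow runs along the box's -y to within about 1 mm, so the taper can guide it in. I'll press with shut fingers.

{"api": "step_arm", "payload": {
  "increments": [
    {"dp":[0.1295,-0.0515,0],"yaw":0,"grip":0},
    {"dp":[0.1,-0.04,0],"yaw":0,"grip":0},
    {"dp":[0,0,-0.15],"yaw":0,"grip":0},
    {"dp":[0,0,-0.124],"yaw":0,"grip":0},
    {"dp":[0,0,0],"yaw":0,"grip":0}
  ]
}}

```text
clock: 10.6
position: [0.4498, -0.1442, 0.1869]
ee_rot: [-0.003, 0.787, 0.617, -0.001]
contact_force: [0.7, -0.7, 0.4]
width: -0.0001
gripper_force: 0.0
```

{"api": "step_arm", "payload": {
  "increments": [
    {"dp":[0,0,-0.015],"yaw":0,"grip":0},
    {"dp":[0,0,-0.015],"yaw":0,"grip":0},
    {"dp":[0,0,-0.015],"yaw":0,"grip":0},
    {"dp":[0,0,0],"yaw":0,"grip":0}
  ]
}}

```text
clock: 11.1
position: [0.4513, -0.1447, 0.1812]
ee_rot: [0.001, 0.787, 0.617, 0.0]
contact_force: [-0.7, -0.2, 3.3]
width: -0.0001
gripper_force: 1.5
```

{"api": "step_arm", "payload": {
  "increments": [
    {"dp":[0,0,-0.01],"yaw":0,"grip":0},
    {"dp":[0,0,-0.01],"yaw":0,"grip":0},
    {"dp":[0,0,-0.01],"yaw":0,"grip":0}
  ]
}}

```text
clock: 11.48
position: [0.4512, -0.1446, 0.1747]
ee_rot: [0.001, 0.787, 0.617, 0.0]
contact_force: [1.0, -1.5, 4.5]
width: -0.0002
gripper_force: 1.9
```

{"api": "step_arm", "payload": {
  "increments": [
    {"dp":[0,0,-0.01],"yaw":0,"grip":0},
    {"dp":[0,0,-0.01],"yaw":0,"grip":0},
    {"dp":[0,0,0],"yaw":0,"grip":0}
  ]
}}

```text
clock: 11.85
position: [0.4509, -0.1444, 0.1705]
ee_rot: [0.0, 0.787, 0.617, 0.0]
contact_force: [1.8, -1.8, 4.0]
width: 0.0004
gripper_force: 2.0
```

{"api": "step_arm", "payload": {
  "increments": [
    {"dp":[0,0,-0.01],"yaw":0,"grip":0},
    {"dp":[0,0,-0.01],"yaw":0,"grip":0},
    {"dp":[0,0,-0.005],"yaw":0,"grip":0}
  ]
}}

```text
clock: 12.22
position: [0.4509, -0.1444, 0.1655]
ee_rot: [0.0, 0.787, 0.617, 0.0]
contact_force: [1.2, -1.2, 4.3]
width: -0.0001
gripper_force: 2.3
```

{"api": "step_arm", "payload": {
  "increments": [
    {"dp":[0,0,-0.01],"yaw":0,"grip":0},
    {"dp":[0,0,-0.01],"yaw":0,"grip":0},
    {"dp":[0,0,-0.005],"yaw":0,"grip":0}
  ]
}}

```text
clock: 12.6
position: [0.4509, -0.1444, 0.1605]
ee_rot: [0.0, 0.787, 0.617, 0.0]
contact_force: [0.8, -1.9, 5.4]
width: -0.0001
gripper_force: 2.6
```

{"api": "step_arm", "payload": {
  "increments": [
    {"dp":[0,0,-0.005],"yaw":0,"grip":0},
    {"dp":[0,0,-0.005],"yaw":0,"grip":0}
  ]
}}

```text
clock: 12.85
position: [0.4509, -0.1444, 0.1586]
ee_rot: [0.0, 0.787, 0.617, 0.0]
contact_force: [0.8, -1.4, 6.1]
width: 0.0001
gripper_force: 2.7
```

{"api": "step_arm", "payload": {
  "increments": [
    {"dp":[0,0,-0.003],"yaw":0,"grip":0},
    {"dp":[0,0,-0.002],"yaw":0,"grip":0}
  ]
}}

```text
clock: 13.1
position: [0.4509, -0.1444, 0.1576]
ee_rot: [0.0, 0.787, 0.617, 0.0]
contact_force: [0.8, -1.5, 6.0]
width: -0.0003
gripper_force: 2.7
```

{"api": "step_arm", "payload": {
  "increments": [
    {"dp":[0,0,-0.003],"yaw":0,"grip":0},
    {"dp":[0,0,-0.002],"yaw":0,"grip":0}
  ]
}}

```text
clock: 13.35
position: [0.4509, -0.1444, 0.1566]
ee_rot: [0.0, 0.787, 0.617, 0.0]
contact_force: [1.5, -1.6, 6.3]
width: 0.0002
gripper_force: 2.8
```

{"api": "step_arm", "payload": {
  "increments": [
    {"dp":[0,0,-0.004],"yaw":0,"grip":0},
    {"dp":[0,0,0],"yaw":0,"grip":0}
  ]
}}

```text
clock: 13.6
position: [0.4509, -0.1445, 0.1558]
ee_rot: [0.0, 0.787, 0.617, 0.0]
contact_force: [2.0, -1.9, 5.7]
width: -0.0002
gripper_force: 2.8
```

{"api": "step_arm", "payload": {
  "increments": [
    {"dp":[0,0,-0.004],"yaw":0,"grip":0},
    {"dp":[0,0,0],"yaw":0,"grip":0}
  ]
}}

```text
clock: 13.85
position: [0.4509, -0.1444, 0.1552]
ee_rot: [0.0, 0.787, 0.617, 0.0]
contact_force: [0.2, -0.8, 6.5]
width: 0.0
gripper_force: 3.4
```

{"api": "step_arm", "payload": {
  "increments": [
    {"dp":[0,0,-0.004],"yaw":0,"grip":0},
    {"dp":[0,0,0],"yaw":0,"grip":0}
  ]
}}

```text
clock: 14.1
position: [0.451, -0.1444, 0.1547]
ee_rot: [0.0, 0.787, 0.617, 0.0]
contact_force: [0.4, -1.7, 8.1]
width: 0.0002
gripper_force: 4.2
```

{"api": "step_arm", "payload": {
  "increments": [
    {"dp":[0,0,-0.004],"yaw":0,"grip":0},
    {"dp":[0,0,0],"yaw":0,"grip":0}
  ]
}}

```text
clock: 14.35
position: [0.4511, -0.1445, 0.1542]
ee_rot: [0.001, 0.787, 0.617, 0.0]
contact_force: [0.0, -1.5, 11.2]
width: 0.0002
gripper_force: 5.1
```

{"api": "step_arm", "payload": {
  "increments": [
    {"dp":[0,0,-0.003],"yaw":0,"grip":0},
    {"dp":[0,0,0],"yaw":0,"grip":0}
  ]
}}

```text
clock: 14.6
position: [0.4512, -0.1445, 0.1539]
ee_rot: [0.001, 0.787, 0.617, 0.0]
contact_force: [0.2, -1.5, 12.3]
width: -0.0003
gripper_force: 5.9
```

{"api": "step_arm", "payload": {
  "increments": [
    {"dp":[0,0,-0.002],"yaw":0,"grip":0},
    {"dp":[0,0,0],"yaw":0,"grip":0}
  ]
}}

```text
clock: 14.85
position: [0.4513, -0.1445, 0.1536]
ee_rot: [0.001, 0.787, 0.617, 0.0]
contact_force: [0.7, -0.6, 13.6]
width: -0.0001
gripper_force: 6.5
```

{"api": "step_arm", "payload": {
  "increments": [
    {"dp":[0,0,-0.002],"yaw":0,"grip":0},
    {"dp":[0,0,0],"yaw":0,"grip":0}
  ]
}}

```text
clock: 15.1
position: [0.4513, -0.1445, 0.1533]
ee_rot: [0.001, 0.787, 0.617, 0.0]
contact_force: [-0.6, -1.6, 13.1]
width: 0.0001
gripper_force: 6.9
```

{"api": "step_arm", "payload": {
  "increments": [
    {"dp":[0,0,-0.002],"yaw":0,"grip":0},
    {"dp":[0,0,0],"yaw":0,"grip":0}
  ]
}}

```text
clock: 15.35
position: [0.4513, -0.1445, 0.1531]
ee_rot: [0.001, 0.787, 0.617, 0.001]
contact_force: [-0.6, -1.2, 14.4]
width: -0.0002
gripper_force: 7.3
```

{"api": "step_arm", "payload": {
  "increments": [
    {"dp":[0,0,-0.002],"yaw":0,"grip":0},
    {"dp":[0,0,0],"yaw":0,"grip":0}
  ]
}}

```text
clock: 15.6
position: [0.4514, -0.1445, 0.1528]
ee_rot: [0.001, 0.787, 0.617, 0.001]
contact_force: [-1.0, -1.1, 16.1]
width: -0.0002
gripper_force: 7.7
```

{"api": "step_arm", "payload": {
  "increments": [
    {"dp":[0,0,-0.002],"yaw":0,"grip":0},
    {"dp":[0,0,0],"yaw":0,"grip":0}
  ]
}}

```text
clock: 15.85
position: [0.4514, -0.1445, 0.1525]
ee_rot: [0.001, 0.787, 0.617, 0.001]
contact_force: [-0.5, 0.2, 15.4]
width: -0.0001
gripper_force: 8.1
```

{"api": "step_arm", "payload": {
  "increments": [
    {"dp":[0,0,-0.002],"yaw":0,"grip":0},
    {"dp":[0,0,0],"yaw":0,"grip":0}
  ]
}}

```text
clock: 16.1
position: [0.4514, -0.1445, 0.1522]
ee_rot: [0.001, 0.787, 0.617, 0.001]
contact_force: [-0.4, -0.9, 15.5]
width: 0.0002
gripper_force: 8.4
```

{"api": "step_arm", "payload": {
  "increments": [
    {"dp":[0,0,-0.002],"yaw":0,"grip":0},
    {"dp":[0,0,0],"yaw":0,"grip":0}
  ]
}}

```text
clock: 16.35
position: [0.4514, -0.1446, 0.1518]
ee_rot: [0.001, 0.787, 0.617, 0.001]
contact_force: [-1.4, -0.9, 17.0]
width: -0.0
gripper_force: 8.2
```

{"api": "step_arm", "payload": {
  "increments": [
    {"dp":[0,0,-0.002],"yaw":0,"grip":0},
    {"dp":[0,0,0],"yaw":0,"grip":0}
  ]
}}

```text
clock: 16.6
position: [0.4511, -0.1444, 0.1504]
ee_rot: [0.001, 0.787, 0.617, 0.0]
contact_force: [1.3, -1.1, 6.6]
width: -0.0001
gripper_force: 3.3
```

The force dropped from 17 to 6.6 N, so it has clicked. I'll release and check.

{"api": "step_arm", "payload": {
  "increments": [
    {"dp":[0,0,0.02],"yaw":0,"grip":0},
    {"dp":[0,0,0.1],"yaw":0,"grip":0},
    {"dp":[0,0,0.2],"yaw":0,"grip":0},
    {"dp":[-0.12,0.12,0.15],"yaw":0,"grip":0},
    {"dp":[-0.12,0,0],"yaw":0,"grip":0}
  ]
}}

```text
clock: 17.23
position: [0.4021, -0.1188, 0.2446]
ee_rot: [-0.0, 0.786, 0.618, 0.001]
contact_force: [-0.6, -0.1, -0.2]
width: -0.0003
gripper_force: 0.0
```

```bash
python3 - <<'E'
from h import *
from fit import W
P=[.5286,-.1636,-.2428];c,a=snap('wrist','4.png');s=manip.get_state();print(s['position'],s['contact_force'])
cv2.imwrite('pics/c4.png',cv2.resize(a[100:400,180:560],None,fx=2,fy=2,interpolation=cv2.INTER_CUBIC))
for z in (.153,.120): print(z,[((px(c,W(P,(-.079,y,z)))-[180,100])*2).round().tolist() for y in(.02,-.02)])
E
```

```text
[ 0.3979658  -0.11823894  0.24330859] [-2.61923934  0.65152602 -0.71880065]
0.153 [[381.0, 240.0], [371.0, 355.0]]
0.12 [[360.0, 208.0], [352.0, 311.0]]
```

View pics/c4.png

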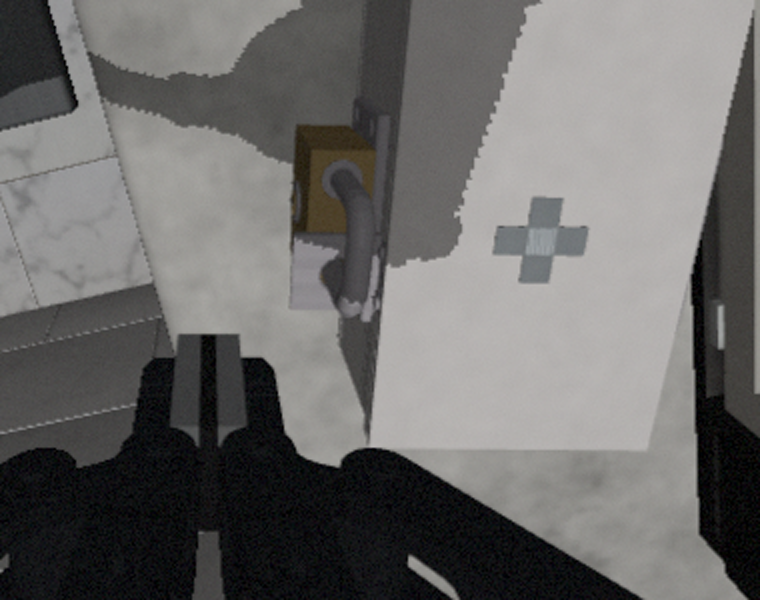

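The shackle has stayed down. Its bow runs from (358,205) to (350,308), matching the projection for a lowered bow at 120 mm, and its leg goes through the tab at (335,275). The lid is shut and nothing touches the robot, so I'm handing in.

```bash
python3 -c "
from rig import ticket
print(ticket.sign_off())"
```

```text
the job is handed in; nothing more can be done
None
```

The medicine box is locked and the job handed in: the lid is shut, and the shackle clicked at about 17 N and stayed down when I let go.

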